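Load a vial into the stoppering press and hold its plunger down

TASK

Stand the short, wide stoppered vial upright in the round nest of the press's carriage and let go of it, then slide the carriage fully home under the press head. Push the plunger down by its knob to 20 mm of travel, so that the foot bears on the stopper, and finish while still holding it there; do not tip the vial or disturb the other bottles and glassware.

Things in the scene. Friction and masses are not known exactly. Their poses are not given: they have to be found in the camera images.
- press: Small fixed bench press; origin at bench height below the plunger, z up. Grey base plate 120 mm wide (x), y -235 to +115 mm, 12 mm thick. The carriage slides along its own +y, between rails 22 mm high. Column 22 mm round, 210 mm tall, at y = +88 mm; from it a head 46 mm wide overhangs to y = -32 mm, underside 118 mm and top 150 mm above the bench (guide sleeve to 163 mm)
- carriage (a joint): Aluminium carriage of the press, travel in m along the press's +y: 0 = fully out (nest 120 mm from the plunger axis), 0.12 = fully home against its stop, nest right under the plunger. It starts near 0. Slides with about 1.5 N of friction plus a little damping and stays where it is left
- nest (a point): Centre of the floor of the round nest in the carriage: a flat-bottomed recess 39 mm in diameter and 12 mm deep with a small chamfer, in a block 70 x 70 mm. Its floor is 19 mm and the block's top 31 mm above the bench. z up, y along the slide towards home
- post_top (a point): Top of the carriage's handle: an upright steel post 16 mm in diameter with a black ball of 24 mm on top. This point is the ball's top, 87 mm above the bench (ball centre 75 mm); the bare post goes from 21 mm up to about 64 mm. The post stands 90 mm behind the nest, away from the head (press -y)
- plunger (a joint): Downward (vertical) travel of the plunger in m: 0 = up, at rest; 0.028 = bottom. It springs back up: about 3 N starts it, rising 0.3 N per mm. With the vial below, its foot meets the stopper at 12 mm of travel and a second spring in the foot then adds about 2 N plus 0.5 N per mm: some 14 N in all hold it at 20 mm
- knob_top (a point): Centre of the flat top of the black plunger knob (40 mm in diameter, 18 mm high), 213 mm above the bench at rest; it goes down with the plunger
- foot: Round black rubber foot under the plunger, 28 mm in diameter, 8 mm thick; origin at the centre of its underside, 97 mm above the bench at rest
- vial: The vial to load: amber glass with a dark stopper, 34 mm in diameter and 66 mm tall, the straight wall 47 mm high, neck 20 mm, stopper 26 mm across. About 70 g. Origin at the centre of its underside, z up. It stands on the bench among two other stoppered amber bottles, a taller one and a slimmer one
- vial_top (a point): Centre of the top of the vial's stopper, 66 mm above its underside
- tall_bottle: Taller stoppered amber bottle, 34 mm in diameter, 104 mm tall, origin under its centre; to be left alone
- slim_vial: Slim stoppered amber vial, 22 mm in diameter, 56 mm tall, origin under its centre; to be left alone
- beaker: Glass beaker, 76 mm across, 100 mm tall, origin under its centre; to be left alone
- wash_bottle: White plastic bottle with a red cap, 60 mm across, 150 mm tall, origin under its centre; to be left alone
- reagent_bottle: Large black bottle with a paper label, 90 mm across, 170 mm tall, origin under its centre; to be left alone

How it is judged:
By the outcome, as a careful person would: the job done as asked, in the order asked, and still so for the second after the job is handed in, while the arm keeps its last pose, push and grip.
It also fails if it takes over 61 s, if anything falls off the work surface, if the arm or the gripper's body presses on something with over 40 N, if the wrist force passes 120 N, or if a joint passes its speed limit or range.

ROBOT

A 6-joint arm with a two-finger parallel gripper is mounted at the origin on the work surface. World frame = base frame: x ahead of the robot, y to its left, z up, the work surface at z = 0. Lengths are in mm, angles in rad, forces in N, time in s.
With the tool pointing down it reaches from about 425 to 925 mm from the base axis. Payload 12.5 kg.
Tool frame: the origin (TCP) lies on the centre line of the jaws, within the pads' length; the fingertips stand 22 mm ahead of it and the grasp point (between the pads) lies 3 mm ahead of it; z points along the fingers, y is the line along which they close (so a half turn about z gives the same grasp; the last joint's range is limited). The gripper opens to 85 mm and grips with 20 to 120 N. Pads are 22 mm wide; open, the fingers measure 114 mm over their backs; the gripper's body (76 mm by 85 mm) begins 54 mm behind the grasp point. The pads swing forward as they close: fully open they stand 13 mm farther back than shut.
Start: joints at [-1.426, 0.491, 1.559, -0, 1.092, -0.106], TCP at [155.134, -605.455, 253.327] pointing down, gripper open.
Joint ranges: [-3.1, 3.1], [-0.84, 2.19], [0.05, 2.79], [-1.13, 4.28], [0.06, 2.93], [-2.69, 2.69]. Speed limits (rad/s): [2.22, 2.22, 2.79, 3.14, 3.14, 3.14].

INTERFACE

Orientations are given as a unit quaternion [w, x, y, z].
In Python, from cell import ctrl gives the robot as it stands.
- The arm moves only by the tool carry_out, never from a script. Its argument "plan" is a list of rows, each an object with "delta_pos": the shift along the world's x, y, z in cm, a list of three; "angular": the turn, a rotation vector about the world's x, y, z in degrees, a list of three. A call has 1 to 12 rows; each row shifts and turns the commanded pose from where the row before left it; what a row does not reach is not made up. A row lasts 1/8 s, in which the tool goes at most 62.5 mm and 10.7 degrees, less where a joint would pass 70% of its speed; a pose out of reach is approached as far as the arm can. A call with a gripper value outside its range is refused whole. "gripper" is the finger opening in cm, from 0 to 8.54, set as the call begins (left out, the last holds). The fingers move at their own pace and stop on an object; "squeeze" is the grip in N (left out, the last holds). Time passes only in rows, so rows that do not move let the fingers close. It gives the time, the measured TCP pose, the force, the opening and the grip force at its end, in the units of the state.
- ctrl.read_state(): the state, without advancing time (a new reading comes with each control period).
- ctrl.grab_frame(name): name is "scene" or "top" or "wrist"; returns the picture (384x512x3 uint8, red, green, blue); there is no depth.
- ctrl.get_calibration(name): a dict with "K" (3x3 intrinsics, pixels), "dist_coeffs" ([k1, k2, p1, p2, k3] as OpenCV has them; the pictures are not rectified), "T" (4x4, takes a point from camera to world coordinates). Camera axes: x right, y up, looking along -z (the intrinsics and any distortion apply to the point x, -y, -z); pixel columns grow to the right and rows downward; lengths in mm; the calibration is good to about 2 mm. A picture is of the moment at which its call begins: read the wrist's pose just before it. get_calibration takes no time and is no camera call; for the wrist camera it gives the pose at the moment of the call.
- ctrl.finish_job(): hands the job in; it is judged then, once.
The state is a dict: "t": time; "joint_positions": joint angles; "joint_velocities": joint speeds; "joint_torque": joint torques, N m; "eef_pos": TCP position; "tcp_rot": TCP orientation; "contact_force": force on the tool from outside, world axes, zero at the start; "moment": the same for the moment, N m; "width": finger opening in mm; "gripper_force": force on a finger pad.
Only numpy, scipy, OpenCV 4.12 (cv2) and the standard library are available. Lean on these libraries where they do the work, as an engineer would, in place of code of your own. Each camera call takes 0.05 s, during which the arm holds its last target. There are 200 camera calls.

## Working session

There is one attempt and no reset: what is moved stays moved. The work goes in short steps, Python scripts to look and compute and a tool call to move; the robot and the scene stay as the last step left them, time stands still between calls to the robot, and variables do not carry over. Pictures are saved under pics/ and viewed, at most 10 in all, crops included, and the job is handed in when it is done.

Besides the shell and the picture viewer there is one more tool, called after "Emit:" by a JSON object that holds its "fn" and its "kwargs", one argument or row to a line. carry_out: Moves the arm, as the interface text tells. Its arguments: {"type":"object","properties":{"plan":{"type":"array"},"gripper":{"type":"number"},"squeeze":{"type":"number"}},"required":["plan"]}

```bash
mkdir -p pics && ls
cat > h.py <<'E'
import numpy as np, cv2
from cell import ctrl
def grab(name,fn=None):
    c=ctrl.get_calibration(name); im=ctrl.grab_frame(name)
    if fn: cv2.imwrite('pics/'+fn,cv2.cvtColor(im,cv2.COLOR_RGB2BGR))
    return im,c
def ray(c,px):
    K=np.array(c['K'],float);d=np.array(c['dist_coeffs'],float);T=np.array(c['T'],float)
    u=cv2.undistortPoints(np.array([[px]],float),K,d)[0,0]
    return T[:3,3],T[:3,:3]@np.array([u[0],-u[1],-1.])
def onz(c,px,z):
    o,r=ray(c,px); return o+r*(z-o[2])/r[2]
def proj(c,P):
    K=np.array(c['K'],float);d=np.array(c['dist_coeffs'],float);T=np.array(c['T'],float)
    p=T[:3,:3].T@(np.array(P,float)-T[:3,3]); p=p*[1,-1,-1]
    return cv2.projectPoints(p[None],np.zeros(3),np.zeros(3),K,d)[0].ravel()
def tri(c1,p1,c2,p2):
    o1,r1=ray(c1,p1);o2,r2=ray(c2,p2)
    s=np.linalg.lstsq(np.c_[r1,-r2],o2-o1,rcond=None)[0]
    a=o1+s[0]*r1;b=o2+s[1]*r2
    return (a+b)/2,np.linalg.norm(a-b)
E
python3 - <<'E'
from h import *
a,c=grab('scene','scene0.png');b,d=grab('top','top0.png')
for k in (c,d): print(np.round(k['K'],1).tolist(),k['dist_coeffs'],np.round(k['T'],3).tolist())
print(ctrl.read_state())
E
```

```text
pics
[[448.4, 0.0, 260.0], [0.0, 448.4, 196.6], [0.0, 0.0, 1.0]] [-0.10003521  0.          0.          0.          0.        ] [[0.531, -0.556, 0.639, 1467.54], [0.847, 0.337, -0.411, -524.422], [0.014, 0.76, 0.65, 1027.461], [0.0, 0.0, 0.0, 1.0]]
[[474.3, 0.0, 253.2], [0.0, 474.3, 189.3], [0.0, 0.0, 1.0]] [-0.15220458  0.          0.          0.          0.        ] [[0.014, 0.988, -0.152, 361.647], [-1.0, 0.015, 0.01, 19.895], [0.012, 0.152, 0.988, 1617.615], [0.0, 0.0, 0.0, 1.0]]
{'t': 0.1, 'joint_positions': array([-1.42560451e+00,  4.91534089e-01,  1.55941793e+00,  1.44248113e-05,
        1.09168288e+00, -1.05595551e-01]), 'joint_velocities': array([ 0.00167222, -0.00067246,  0.00091428,  0.00047486,  0.00186294,
       -0.00104535]), 'joint_torque': array([ 1.52618195e-03, -6.19449735e+01, -2.62026536e+01, -1.32942864e-04,
        2.93406796e-03, -5.82323651e-06]), 'eef_pos': array([ 155.10510846, -605.25837029,  252.75440001]), 'tcp_rot': array([-5.21145931e-04,  9.92148789e-01,  1.25062019e-01, -3.91922765e-06]), 'contact_force': array([-0.54724849, -0.66351145, -0.44911041]), 'moment': array([0.00677025, 0.06561747, 0.01684495]), 'gripper_force': 0.0, 'width': 85.28469023932293}
```

View pics/scene0.png

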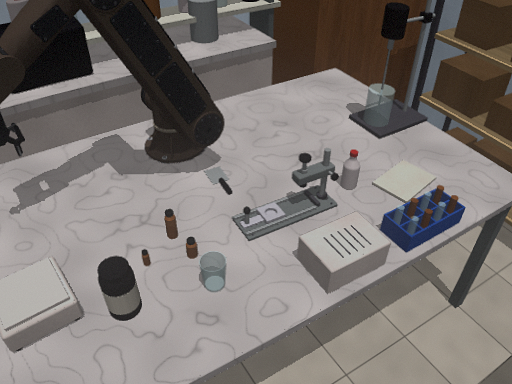

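View pics/top0.png

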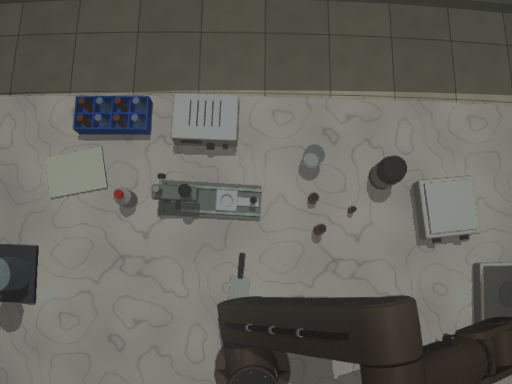

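The scene view shows the press: post ball (247,211), nest (270,210), knob (305,158). The target vial is at (192,247), the tall bottle at (171,223) and the slim vial at (146,257). In the top view the vial is at (313,198), the nest at (227,201), the ball at (253,200) and the knob at (184,190). I'll zoom in on both.

Run:
```python
import cv2
a=cv2.imread('pics/scene0.png')[140:300,130:350]; b=cv2.imread('pics/top0.png')[140:245,145:365]
a=cv2.resize(a,None,fx=3.6,fy=3.6,interpolation=cv2.INTER_CUBIC)
b=cv2.convertScaleAbs(cv2.resize(b,None,fx=3.6,fy=3.6,interpolation=cv2.INTER_CUBIC),alpha=1.6)
cv2.imwrite('pics/a.png',a);cv2.imwrite('pics/b.png',b)
```

```text
(no output)
```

View pics/a.png

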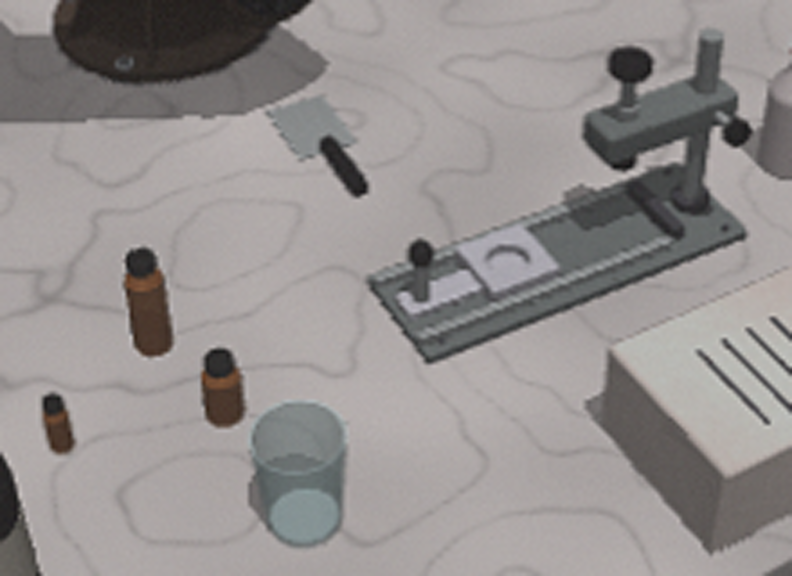

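View pics/b.png

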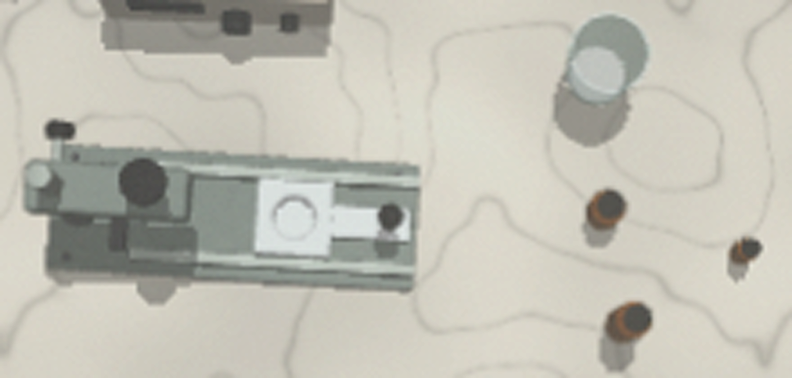

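Crop a: vial stopper (219,362), ball (420,252), knob (630,65), nest opening (507,258). Crop b: stopper (610,204), ball (390,216), knob (143,182), nest (294,217). Next I'll triangulate these.

Run:
```python
from h import *
c=ctrl.get_calibration('scene');d=ctrl.get_calibration('top')
A=lambda p:(np.array(p)+.5)/3.6-.5+[130,140]
B=lambda p:(np.array(p)+.5)/3.6-.5+[145,140]
for n,a,b,z in [('vial',(219,361),(610,204),61),('tall',(141,262),(636,318),98),('slim',(53,403),(749,247),52),('ball',(420,252),(390,216),75),('knob',(630,65),(143,182),204),('nest',(507,258),(294,217),31),
  ('plateR1',(370,280),(420,168),12),('plateR2',(430,360),(412,291),12)]:
    p,e=tri(c,A(a),d,B(b)); print(n,p.round(1),round(e,1),'onz',onz(c,A(a),z).round(1),onz(d,B(b),z).round(1))
print('beaker',onz(d,B((609,52)),100).round(),onz(d,B((598,73)),0).round())
```

```text
vial [ 580.9 -197.3   65. ] 1.7 onz [ 577.6 -195.2   61. ] [ 581.2 -198.7   61. ]
tall [ 473.4 -215.6  100.1] 1.1 onz [ 471.4 -214.4   98. ] [ 473.3 -216.5   98. ]
slim [ 543.8 -329.6   53.7] 0.5 onz [ 542.3 -329.1   52. ] [ 543.9 -330.2   52. ]
ball [565.    5.3  78.8] 1.5 onz [561.7   8.1  75. ] [565.1   4.6  75. ]
knob [573.7 213.9 207.6] 2.4 onz [570.1 218.4 204. ] [573.6 213.4 204. ]
nest [568.9  94.9  32.3] 2.0 onz [568.2  96.6  31. ] [568.6  94.1  31. ]
plateR1 [597.8 -39.4  96.1] 39.5 onz [510.8 -15.5  12. ] [620. -24.  12.]
plateR2 [526.1   5.2 -92.6] 58.5 onz [626.6 -20.9  12. ] [502.4 -17.7  12. ]
beaker [ 716. -193.  100.] [ 718. -196.    0.]
```

Emit:
{"fn": "carry_out", "kwargs": {
  "plan": [
    {"delta_pos": [2,2,0],"angular": [0,0,-1.4]},
    {"delta_pos": [3.5,3.5,0],"angular": [0,0,-1.4]},
    {"delta_pos": [3.5,3.5,0],"angular": [0,0,-1.4]},
    {"delta_pos": [3.5,3.5,0],"angular": [0,0,-1.4]},
    {"delta_pos": [4,4,0],"angular": [0,0,-1.4]},
    {"delta_pos": [4,4,0],"angular": [0,0,-1.4]},
    {"delta_pos": [4,4,0],"angular": [0,0,-1.4]},
    {"delta_pos": [4,4,0],"angular": [0,0,-1.4]},
    {"delta_pos": [4,4,0],"angular": [0,0,-1.4]},
    {"delta_pos": [4,3.5,0],"angular": [0,0,-1.4]},
    {"delta_pos": [3.5,3,0],"angular": [0,0,-1.4]},
    {"delta_pos": [2.5,1.8,0],"angular": [0,0,-1.6]}
  ]
}}

```text
t: 1.6
eef_pos: [581.3, -195.7, 252.9]
tcp_rot: [-0.0, 1.0, -0.023, -0.0]
contact_force: [-0.4, -0.0, -0.3]
width: 85.4
gripper_force: 0.0
```

Run:
```python
from h import *
s=ctrl.read_state();print(s['t'],s['eef_pos'].round(1),s['tcp_rot'].round(4))
a,c=grab('wrist','w1.png');print(np.round(c['K'],1).tolist(),np.round(c['T'],3).tolist())
```

```text
1.6 [ 581.3 -195.7  252.9] [-1.000e-04  9.997e-01 -2.260e-02 -3.000e-04]
[[289.8, 0.0, 254.5], [0.0, 289.8, 191.8], [0.0, 0.0, 1.0]] [[-0.045, 0.96, 0.277, 651.233], [-0.999, -0.044, -0.013, -198.34], [-0.0, -0.277, 0.961, 374.622], [0.0, 0.0, 0.0, 1.0]]
```

View pics/w1.png

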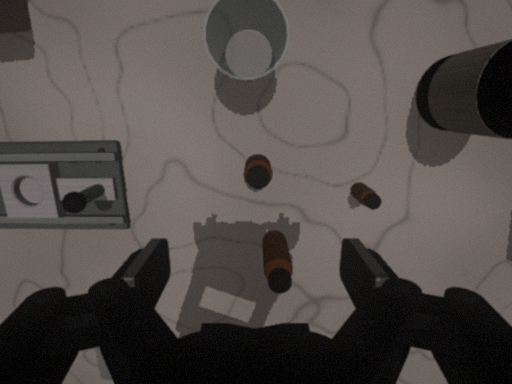

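The wrist view shows the target vial's stopper at about (258,178), the tall bottle's at (280,280), the nest at about (29,190) and the post ball at (74,202). I'll get the points by mask.

Run:
```python
from h import *
c=ctrl.get_calibration('wrist')
im=cv2.imread('pics/w1.png'); g=im.max(2)
def dark(x0,x1,y0,y1,t=32):
    m=(g[y0:y1,x0:x1]<t).astype(np.uint8); n,l,st,ce=cv2.connectedComponentsWithStats(m)
    i=1+st[1:,4].argmax(); return ce[i]+[x0,y0],st[i].tolist()
for n,b,z in [('vial',(238,280,150,195),62),('tall',(258,300,262,298),100),('ball',(55,95,185,215),75)]:
    p,st=dark(*b); print(n,p.round(1),st,onz(c,p,z).round(1))
print('nest',onz(c,(29.5,190),31).round(1))
```

```text
vial [257.7 176.8] [9, 16, 23, 22, 276] [ 580.5 -197.    62. ]
tall [279.1 279.8] [10, 6, 23, 25, 443] [ 473.8 -215.3  100. ]
ball [ 74.4 202.1] [7, 8, 26, 20, 389] [564.4   7.1  75. ]
nest [570.   93.1  31. ]
```

Emit:
{"fn": "carry_out", "kwargs": {
  "plan": [
    {"delta_pos": [0,0,-2],"angular": [0,0,0]},
    {"delta_pos": [-0.1,-0.1,-4],"angular": [0,0,0]},
    {"delta_pos": [0,0,-4],"angular": [0,0,0]},
    {"delta_pos": [0,0,-4],"angular": [0,0,0]},
    {"delta_pos": [0,0,-3],"angular": [0,0,0]},
    {"delta_pos": [0,0,-2.3],"angular": [0,0,0]},
    {"delta_pos": [0,0,-1.5],"angular": [0,0,0]},
    {"delta_pos": [0,0,-0.5],"angular": [0,0,0]},
    {"delta_pos": [0,0,0],"angular": [0,0,0]}
  ],
  "gripper": 6.0
}}

```text
t: 2.78
eef_pos: [579.2, -198.6, 40.6]
tcp_rot: [0.0, 1.0, -0.023, 0.0]
contact_force: [0.0, -0.6, -0.2]
width: 59.7
gripper_force: 0.0
```

Emit:
{"fn": "carry_out", "kwargs": {
  "plan": [
    {"delta_pos": [0,0,0],"angular": [0,0,0]},
    {"delta_pos": [0,0,0],"angular": [0,0,0]},
    {"delta_pos": [0,0,0],"angular": [0,0,0]},
    {"delta_pos": [0,0,0],"angular": [0,0,0]},
    {"delta_pos": [0,0,0],"angular": [0,0,0]},
    {"delta_pos": [0,0,0],"angular": [0,0,0]},
    {"delta_pos": [0,0,0],"angular": [0,0,0]},
    {"delta_pos": [0,0,0],"angular": [0,0,0]}
  ],
  "gripper": 2.5,
  "squeeze": 25
}}

```text
t: 3.78
eef_pos: [579.5, -198.6, 41.2]
tcp_rot: [0.0, 1.0, -0.023, 0.001]
contact_force: [0.1, 0.2, 5.9]
width: 33.5
gripper_force: 24.9
```

Emit:
{"fn": "carry_out", "kwargs": {
  "plan": [
    {"delta_pos": [0,0,0.5],"angular": [0,0,0]},
    {"delta_pos": [0,0,1.5],"angular": [0,0,0]},
    {"delta_pos": [0,0,3],"angular": [0,0,0]},
    {"delta_pos": [0,0,3],"angular": [0,0,0]},
    {"delta_pos": [0,0,2.5],"angular": [0,0,0]},
    {"delta_pos": [0,0,1.5],"angular": [0,0,0]},
    {"delta_pos": [0,1,0],"angular": [0,0,0]},
    {"delta_pos": [0,2,0],"angular": [0,0,0]},
    {"delta_pos": [-0.5,3,0],"angular": [0,0,0]},
    {"delta_pos": [-0.5,3,0],"angular": [0,0,0]},
    {"delta_pos": [0,3,0],"angular": [0,0,0]}
  ]
}}

```text
t: 5.15
eef_pos: [568.2, -76.1, 159.2]
tcp_rot: [-0.0, 1.0, -0.023, -0.001]
contact_force: [0.7, -0.4, -1.6]
width: 33.0
gripper_force: 25.0
```

Emit:
{"fn": "carry_out", "kwargs": {
  "plan": [
    {"delta_pos": [0,3,0],"angular": [0,0,0]},
    {"delta_pos": [0,3,0],"angular": [0,0,0]},
    {"delta_pos": [0,3,0],"angular": [0,0,0]},
    {"delta_pos": [0,3,0],"angular": [0,0,0]},
    {"delta_pos": [0,2.3,0],"angular": [0,0,0]},
    {"delta_pos": [0,1.5,0],"angular": [0,0,0]},
    {"delta_pos": [0,1,0],"angular": [0,0,0]},
    {"delta_pos": [0,0.5,0],"angular": [0,0,0]},
    {"delta_pos": [0,0,0],"angular": [0,0,0]},
    {"delta_pos": [0,0,0],"angular": [0,0,0]}
  ]
}}

```text
t: 6.4
eef_pos: [569.2, 94.0, 160.3]
tcp_rot: [0.0, 1.0, -0.023, -0.0]
contact_force: [0.1, -0.2, -0.6]
width: 32.7
gripper_force: 25.0
```

Run:
```python
from h import *
s=ctrl.read_state();print(s['t'],s['eef_pos'].round(1),s['tcp_rot'].round(4),s['contact_force'].round(1))
a,c=grab('wrist');b,d=grab('top');e,f=grab('scene')
np.savez('n2.npz',a=a,b=b,e=e)
r=lambda x,s:cv2.resize(x,None,fx=s,fy=s,interpolation=cv2.INTER_CUBIC)
w=a[120:384,110:410]
t=r(np.ascontiguousarray(b[175:225,185:265]),5); q=r(np.ascontiguousarray(e[150:250,225:325]),4)
out=np.zeros((600,800,3),np.uint8)
out[:264,:300]=w; out[:250,400:800]=t; out[265:600,:400]=q[:335]
cv2.imwrite('pics/n2.png',cv2.cvtColor(cv2.convertScaleAbs(out,alpha=1.3),cv2.COLOR_RGB2BGR))
```

```text
6.4 [569.2  94.  160.3] [ 1.000e-04  9.997e-01 -2.330e-02 -0.000e+00] [ 0.1 -0.2 -0.6]
```

View pics/n2.png

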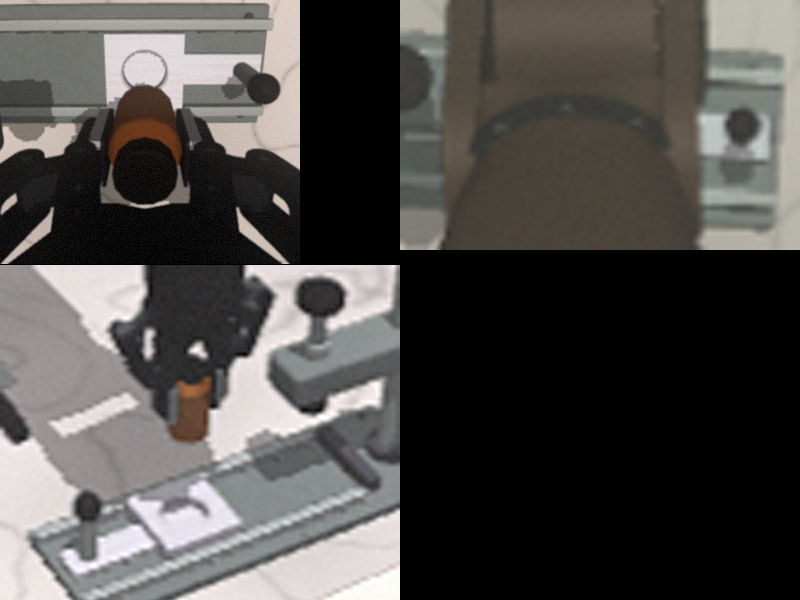

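The wrist crop shows the nest circle centred near crop (145,70), full-frame (255,190). The vial is held straight, stopper at (145,172), full-frame (255,292).

Run:
```python
from h import *
c=ctrl.get_calibration('wrist'); a=np.load('n2.npz')['a']
g=a.max(2)
m=(g[270:325,215:300]<28).astype(np.uint8)
hsv=cv2.cvtColor(a,cv2.COLOR_RGB2HSV)
n=((hsv[...,1]>110)&(hsv[...,2]>40)).astype(np.uint8)
for r in (215,225,235,245,255): 
    x=np.where(n[r,200:310])[0]+200; print(r,x.min(),x.max(),(x.min()+x.max())/2)
for r in (178,182,186,190,194,198): print(r,g[r,226:286:1].tolist())
print('rows',g[160:215,255].tolist())
print(onz(c,(255,190),31),onz(c,(255,292),184))
# predicted circle if nest at (569,94.3) r19.5
for th in range(0,360,45): print(th,proj(c,(569+19.5*np.cos(np.radians(th)),94.3+19.5*np.sin(np.radians(th)),31)).round(1))
print('vialpred',proj(c,(569.2,94,119)),proj(c,(569.2,94,185)))
```

```text
215 236 273 254.5
225 229 279 254.0
235 227 283 255.0
245 224 285 254.5
255 222 287 254.5
178 [172, 170, 170, 170, 174, 173, 173, 172, 167, 158, 135, 122, 129, 148, 157, 165, 173, 174, 175, 175, 174, 171, 173, 172, 168, 175, 174, 174, 175, 173, 172, 169, 175, 174, 175, 173, 179, 174, 174, 174, 173, 174, 170, 160, 150, 130, 134, 151, 168, 173, 173, 173, 172, 174, 174, 173, 174, 175, 173, 172]
182 [170, 174, 170, 174, 169, 171, 170, 138, 117, 128, 151, 172, 173, 173, 170, 173, 170, 174, 174, 170, 172, 171, 176, 173, 171, 173, 171, 170, 171, 172, 174, 169, 170, 172, 170, 175, 175, 170, 175, 171, 175, 177, 173, 173, 173, 158, 145, 124, 114, 139, 168, 173, 177, 173, 172, 169, 174, 172, 168, 174]
186 [173, 170, 172, 176, 169, 152, 137, 119, 136, 167, 173, 176, 168, 176, 173, 169, 171, 175, 175, 173, 174, 170, 174, 174, 175, 176, 171, 173, 172, 174, 168, 173, 175, 169, 174, 171, 174, 176, 172, 176, 177, 174, 169, 174, 176, 177, 163, 143, 142, 120, 128, 146, 167, 176, 171, 174, 172, 173, 173, 172]
190 [176, 170, 174, 172, 166, 140, 126, 114, 158, 177, 173, 174, 170, 172, 170, 169, 171, 172, 
[... 673 characters left out ...]
171, 173, 170, 171, 169, 173, 170, 172, 175, 172, 170, 174, 174, 175, 171, 149, 96, 90, 116, 131, 147, 168, 174, 174, 174, 171, 173, 175, 172]
rows [173, 176, 176, 174, 175, 167, 171, 172, 173, 146, 126, 112, 126, 155, 170, 171, 175, 171, 173, 176, 177, 171, 172, 178, 170, 176, 174, 172, 171, 169, 174, 171, 177, 170, 172, 173, 175, 170, 170, 173, 173, 173, 166, 160, 132, 88, 63, 59, 62, 52, 51, 56, 53, 58, 56]
[568.5354413   94.26476399  31.        ] [569.85015162  94.46034834 184.        ]
0 [253.9 168.2]
45 [238.7 175.2]
90 [233.3 190.5]
135 [240.6 204.7]
180 [255.9 209.9]
225 [270.7 203.4]
270 [276.6 188.5]
315 [269.8 173.8]
vialpred [255.62770757 228.09070627] [256.25762578 294.91759921]
```

Emit:
{"fn": "carry_out", "kwargs": {
  "plan": [
    {"delta_pos": [-0.1,0,-1],"angular": [0,0,0]},
    {"delta_pos": [0,0,-2],"angular": [0,0,0]},
    {"delta_pos": [0,0,-2],"angular": [0,0,0]},
    {"delta_pos": [0,0,-1.5],"angular": [0,0,0]},
    {"delta_pos": [0,0,-1],"angular": [0,0,0]},
    {"delta_pos": [0,0,-0.6],"angular": [0,0,0]},
    {"delta_pos": [0,0,-0.3],"angular": [0,0,0]},
    {"delta_pos": [0,0,-0.2],"angular": [0,0,0]},
    {"delta_pos": [0,0,-0.2],"angular": [0,0,0]},
    {"delta_pos": [0,0,0],"angular": [0,0,0]}
  ]
}}

```text
t: 7.8
eef_pos: [568.2, 94.6, 72.4]
tcp_rot: [0.0, 1.0, -0.023, 0.0]
contact_force: [0.2, -1.3, -0.7]
width: 33.2
gripper_force: 25.0
```

Emit:
{"fn": "carry_out", "kwargs": {
  "plan": [
    {"delta_pos": [0,0,-0.2],"angular": [0,0,0]},
    {"delta_pos": [0,0,-0.2],"angular": [0,0,0]},
    {"delta_pos": [0,0,0],"angular": [0,0,0]}
  ]
}}

```text
t: 8.18
eef_pos: [568.1, 94.5, 68.2]
tcp_rot: [0.0, 1.0, -0.023, -0.0]
contact_force: [0.1, 0.5, -0.6]
width: 33.4
gripper_force: 25.0
```

Emit:
{"fn": "carry_out", "kwargs": {
  "plan": [
    {"delta_pos": [0,0,-0.2],"angular": [0,0,0]},
    {"delta_pos": [0,0,-0.2],"angular": [0,0,0]},
    {"delta_pos": [0,0,-0.2],"angular": [0,0,0]},
    {"delta_pos": [0,0,0],"angular": [0,0,0]}
  ]
}}

```text
t: 8.68
eef_pos: [568.0, 94.5, 62.1]
tcp_rot: [0.0, 1.0, -0.023, -0.0]
contact_force: [0.2, 0.6, -0.6]
width: 32.9
gripper_force: 25.0
```

Emit:
{"fn": "carry_out", "kwargs": {
  "plan": [
    {"delta_pos": [0,0,-0.1],"angular": [0,0,0]},
    {"delta_pos": [0,0,-0.1],"angular": [0,0,0]},
    {"delta_pos": [0,0,0],"angular": [0,0,0]}
  ]
}}

```text
t: 9.05
eef_pos: [568.1, 94.6, 60.3]
tcp_rot: [0.0, 1.0, -0.023, -0.0]
contact_force: [0.2, -0.2, -0.4]
width: 33.3
gripper_force: 25.0
```

Emit:
{"fn": "carry_out", "kwargs": {
  "plan": [
    {"delta_pos": [0,0,-0.1],"angular": [0,0,0]},
    {"delta_pos": [0,0,0],"angular": [0,0,0]}
  ]
}}

```text
t: 9.3
eef_pos: [568.2, 94.5, 60.2]
tcp_rot: [0.0, 1.0, -0.023, 0.0]
contact_force: [-2.9, -0.4, 10.3]
width: 33.2
gripper_force: 25.9
```

Emit:
{"fn": "carry_out", "kwargs": {
  "plan": [
    {"delta_pos": [0,0,0],"angular": [0,0,0]},
    {"delta_pos": [0,0,0],"angular": [0,0,0]},
    {"delta_pos": [0,0,0],"angular": [0,0,0]},
    {"delta_pos": [0,0,0],"angular": [0,0,0]}
  ],
  "gripper": 5.4
}}

```text
t: 9.8
eef_pos: [568.1, 94.5, 59.2]
tcp_rot: [0.0, 1.0, -0.023, -0.0]
contact_force: [-0.4, -0.2, -0.9]
width: 53.7
gripper_force: 0.0
```

Emit:
{"fn": "carry_out", "kwargs": {
  "plan": [
    {"delta_pos": [0,0,1],"angular": [0,0,0]},
    {"delta_pos": [0,0,2.5],"angular": [0,0,0]},
    {"delta_pos": [0,0,3],"angular": [0,0,0]},
    {"delta_pos": [0,0,3],"angular": [0,0,0]},
    {"delta_pos": [0,0,1.5],"angular": [0,0,0]},
    {"delta_pos": [0,-2,0],"angular": [0,0,0]},
    {"delta_pos": [0,-3,0],"angular": [0,0,0]},
    {"delta_pos": [0,-3,0],"angular": [0,0,0]},
    {"delta_pos": [0,-3,0],"angular": [0,0,0]},
    {"delta_pos": [-0.4,-2,0],"angular": [0,0,0]},
    {"delta_pos": [-0.4,-1,0],"angular": [0,0,0]},
    {"delta_pos": [0,0,0],"angular": [0,0,0]}
  ]
}}

```text
t: 11.3
eef_pos: [559.7, -45.8, 169.1]
tcp_rot: [-0.0, 1.0, -0.023, -0.0]
contact_force: [0.4, -0.7, 0.7]
width: 53.9
gripper_force: 0.0
```

Run:
```python
from h import *
s=ctrl.read_state();print(s['t'],s['eef_pos'].round(1))
a,c=grab('wrist');e,f=grab('scene')
r=lambda x,s:cv2.resize(np.ascontiguousarray(x),None,fx=s,fy=s,interpolation=cv2.INTER_CUBIC)
out=np.zeros((400,800,3),np.uint8)
out[:300,:400]=r(a,400/512); out[:,400:]=r(e[150:250,225:325],4)
cv2.imwrite('pics/n3.png',cv2.cvtColor(cv2.convertScaleAbs(out,alpha=1.3),cv2.COLOR_RGB2BGR))
```

```text
11.3 [559.7 -45.8 169.1]
```

View pics/n3.png

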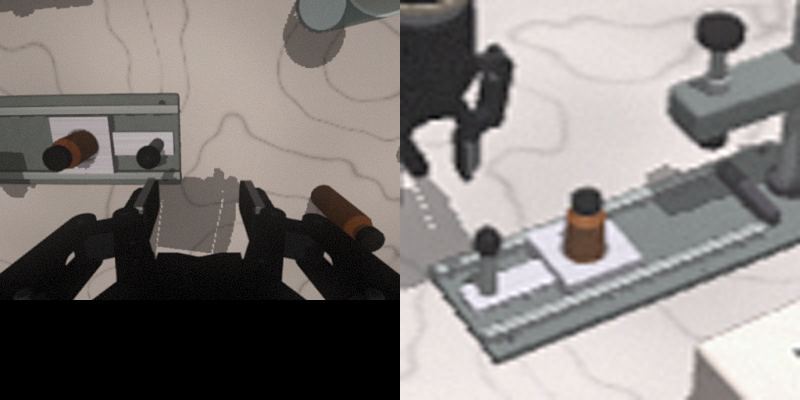

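Pictured: the vial stands upright in the nest (scene crop 585,225), released; the post ball is at (487,240). Next I close the fingers and come down behind the post.

Emit:
{"fn": "carry_out", "kwargs": {
  "plan": [
    {"delta_pos": [0.3,-0.4,-1.5],"angular": [0,0,0]},
    {"delta_pos": [0.2,0,-2],"angular": [0,0,0]},
    {"delta_pos": [0,0,-2.5],"angular": [0,0,0]},
    {"delta_pos": [0,0,-2],"angular": [0,0,0]},
    {"delta_pos": [0,0,-1],"angular": [0,0,0]},
    {"delta_pos": [0,0,-0.4],"angular": [0,0,0]},
    {"delta_pos": [0,0,0],"angular": [0,0,0]},
    {"delta_pos": [0,1,0],"angular": [0,0,0]},
    {"delta_pos": [0,0.6,0],"angular": [0,0,0]},
    {"delta_pos": [0,0.6,0],"angular": [0,0,0]}
  ],
  "gripper": 0
}}

```text
t: 12.65
eef_pos: [565.2, -26.8, 75.6]
tcp_rot: [0.0, 1.0, -0.023, 0.0]
contact_force: [-0.1, -0.0, 0.0]
width: 0.2
gripper_force: 0.0
```

Emit:
{"fn": "carry_out", "kwargs": {
  "plan": [
    {"delta_pos": [0,0.6,0],"angular": [0,0,0]},
    {"delta_pos": [0,0.8,0],"angular": [0,0,0]},
    {"delta_pos": [0.1,1,0],"angular": [0,0,0]},
    {"delta_pos": [0,1,0],"angular": [0,0,0]},
    {"delta_pos": [0.1,1,0],"angular": [0,0,0]},
    {"delta_pos": [0,1,0],"angular": [0,0,0]},
    {"delta_pos": [0,1,0],"angular": [0,0,0]},
    {"delta_pos": [0.1,1,0],"angular": [0,0,0]},
    {"delta_pos": [0,1,0],"angular": [0,0,0]},
    {"delta_pos": [0,1,0],"angular": [0,0,0]},
    {"delta_pos": [0.1,1,0],"angular": [0,0,0]}
  ]
}}

```text
t: 14.02
eef_pos: [568.9, 77.2, 75.3]
tcp_rot: [0.0, 1.0, -0.023, -0.0]
contact_force: [-1.3, -1.3, 0.9]
width: -0.1
gripper_force: 1.0
```

Emit:
{"fn": "carry_out", "kwargs": {
  "plan": [
    {"delta_pos": [0,0.6,0],"angular": [0,0,0]},
    {"delta_pos": [0,0.5,0],"angular": [0,0,0]},
    {"delta_pos": [0,0.3,0],"angular": [0,0,0]},
    {"delta_pos": [0,0.2,0],"angular": [0,0,0]}
  ]
}}

```text
t: 14.52
eef_pos: [569.2, 92.6, 75.3]
tcp_rot: [0.0, 1.0, -0.023, 0.0]
contact_force: [1.1, -1.5, -0.1]
width: 0.1
gripper_force: 0.8
```

Emit:
{"fn": "carry_out", "kwargs": {
  "plan": [
    {"delta_pos": [0,0.2,0],"angular": [0,0,0]},
    {"delta_pos": [0,0.2,0],"angular": [0,0,0]},
    {"delta_pos": [0,0.1,0],"angular": [0,0,0]},
    {"delta_pos": [0,0.1,0],"angular": [0,0,0]}
  ]
}}

```text
t: 15.02
eef_pos: [569.2, 98.2, 75.4]
tcp_rot: [0.0, 1.0, -0.023, 0.0]
contact_force: [2.6, -9.0, 0.3]
width: 0.2
gripper_force: 4.8
```

Emit:
{"fn": "carry_out", "kwargs": {
  "plan": [
    {"delta_pos": [0,0.1,0],"angular": [0,0,0]},
    {"delta_pos": [0,0,0],"angular": [0,0,0]}
  ]
}}

```text
t: 15.28
eef_pos: [569.2, 98.4, 75.4]
tcp_rot: [0.001, 1.0, -0.023, -0.0]
contact_force: [1.5, -13.4, 0.7]
width: 0.2
gripper_force: 6.3
```

Emit:
{"fn": "carry_out", "kwargs": {
  "plan": [
    {"delta_pos": [0,-1,0],"angular": [0,0,0]},
    {"delta_pos": [0,-2,0],"angular": [0,0,0]},
    {"delta_pos": [0,-1.5,0],"angular": [0,0,0]},
    {"delta_pos": [0,0,2],"angular": [0,0,0]},
    {"delta_pos": [0,0,4],"angular": [0,0,0]},
    {"delta_pos": [0,0,4],"angular": [0,0,0]},
    {"delta_pos": [0,0,4],"angular": [0,0,0]},
    {"delta_pos": [0,0,3],"angular": [0,0,0]},
    {"delta_pos": [0,0,2],"angular": [0,0,0]},
    {"delta_pos": [0,0,0],"angular": [0,0,0]}
  ]
}}

```text
t: 16.52
eef_pos: [569.4, 53.8, 266.5]
tcp_rot: [0.0, 1.0, -0.023, 0.001]
contact_force: [-0.8, -0.3, -0.5]
width: 0.0
gripper_force: 0.0
```

Run:
```python
from h import *
s=ctrl.read_state();print(s['t'],s['eef_pos'].round(1))
a,c=grab('wrist');e,f=grab('scene');b,d=grab('top')
r=lambda x,s:cv2.resize(np.ascontiguousarray(x),None,fx=s,fy=s,interpolation=cv2.INTER_CUBIC)
out=np.zeros((600,800,3),np.uint8)
out[:300,:400]=r(a,400/512); out[:400,400:]=r(e[145:245,245:345],4); out[300:560,:400]=r(b[165:230,150:250],4)
cv2.imwrite('pics/n4.png',cv2.cvtColor(cv2.convertScaleAbs(out,alpha=1.3),cv2.COLOR_RGB2BGR))
x,y,w,h=18,0,0,0
g=a.max(2); m=(g<30).astype(np.uint8)
n,l,st,ce=cv2.connectedComponentsWithStats(m)
for i in range(1,n):
    if st[i,4]>250: print(st[i].tolist(),ce[i].round(1), onz(c,ce[i],213).round(1))
```

```text
16.525 [569.4  53.8 266.5]
[140, 0, 28, 21, 539] [154.    9.6] [694.8 103.5 213. ]
[0, 196, 56, 56, 2561] [ 25.5 223.5] [574.1 208.2 213. ]
[3, 229, 504, 155, 41790] [254.6 334.2] [479.4  58.6 213. ]
```

View pics/n4.png

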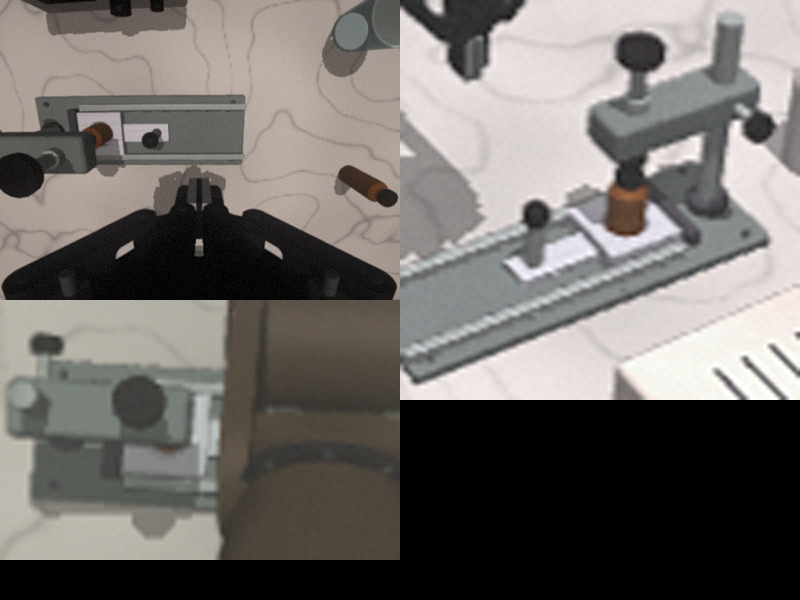

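The carriage is home, the vial is upright under the foot (scene crop 627,205), and the knob is at scene crop (640,50). Moving over the knob.

Emit:
{"fn": "carry_out", "kwargs": {
  "plan": [
    {"delta_pos": [0,1,0],"angular": [0,0,0]},
    {"delta_pos": [0.1,2.5,0],"angular": [0,0,0]},
    {"delta_pos": [0.1,3,0],"angular": [0,0,0]},
    {"delta_pos": [0.1,3,0],"angular": [0,0,0]},
    {"delta_pos": [0.1,3,0],"angular": [0,0,0]},
    {"delta_pos": [0,2,0],"angular": [0,0,0]},
    {"delta_pos": [0,1,0],"angular": [0,0,0]},
    {"delta_pos": [0,0.4,0],"angular": [0,0,0]},
    {"delta_pos": [0,0,-1],"angular": [0,0,0]},
    {"delta_pos": [0,0,-1],"angular": [0,0,0]},
    {"delta_pos": [0,0,-0.5],"angular": [0,0,0]},
    {"delta_pos": [0,0,0],"angular": [0,0,0]}
  ]
}}

```text
t: 18.18
eef_pos: [573.1, 213.2, 239.8]
tcp_rot: [0.0, 1.0, -0.023, -0.0]
contact_force: [0.0, 0.5, 0.2]
width: -0.1
gripper_force: 0.0
```

Emit:
{"fn": "carry_out", "kwargs": {
  "plan": [
    {"delta_pos": [0,0,-0.2],"angular": [0,0,0]},
    {"delta_pos": [0,0,-0.2],"angular": [0,0,0]},
    {"delta_pos": [0,0,-0.2],"angular": [0,0,0]},
    {"delta_pos": [0,0,-0.1],"angular": [0,0,0]},
    {"delta_pos": [0,0,0],"angular": [0,0,0]}
  ]
}}

```text
t: 18.8
eef_pos: [573.2, 213.6, 233.5]
tcp_rot: [0.0, 1.0, -0.023, 0.0]
contact_force: [-0.6, -0.8, 3.3]
width: 0.0
gripper_force: 1.5
```

Emit:
{"fn": "carry_out", "kwargs": {
  "plan": [
    {"delta_pos": [0,0,-0.2],"angular": [0,0,0]},
    {"delta_pos": [0,0,-0.2],"angular": [0,0,0]},
    {"delta_pos": [0,0,-0.2],"angular": [0,0,0]},
    {"delta_pos": [0,0,-0.2],"angular": [0,0,0]},
    {"delta_pos": [0,0,0],"angular": [0,0,0]}
  ]
}}

```text
t: 19.42
eef_pos: [573.2, 213.5, 225.3]
tcp_rot: [0.0, 1.0, -0.023, 0.0]
contact_force: [-0.5, 0.3, 5.0]
width: 0.0
gripper_force: 2.7
```

Emit:
{"fn": "carry_out", "kwargs": {
  "plan": [
    {"delta_pos": [0,0,-0.2],"angular": [0,0,0]},
    {"delta_pos": [0,0,-0.2],"angular": [0,0,0]},
    {"delta_pos": [0,0,0],"angular": [0,0,0]}
  ]
}}

```text
t: 19.8
eef_pos: [573.2, 213.6, 221.7]
tcp_rot: [-0.0, 1.0, -0.023, 0.0]
contact_force: [-2.0, -1.0, 8.9]
width: 0.2
gripper_force: 4.8
```

Emit:
{"fn": "carry_out", "kwargs": {
  "plan": [
    {"delta_pos": [0,0,-0.2],"angular": [0,0,0]},
    {"delta_pos": [0,0,-0.2],"angular": [0,0,0]},
    {"delta_pos": [0,0,0],"angular": [0,0,0]}
  ]
}}

```text
t: 20.18
eef_pos: [573.2, 213.6, 218.1]
tcp_rot: [-0.0, 1.0, -0.023, 0.0]
contact_force: [-2.6, -0.9, 12.5]
width: 0.1
gripper_force: 6.3
```

Emit:
{"fn": "carry_out", "kwargs": {
  "plan": [
    {"delta_pos": [0,0,-0.2],"angular": [0,0,0]},
    {"delta_pos": [0,0,-0.15],"angular": [0,0,0]},
    {"delta_pos": [0,0,0],"angular": [0,0,0]},
    {"delta_pos": [0,0,0],"angular": [0,0,0]}
  ]
}}

```text
t: 20.68
eef_pos: [573.2, 213.6, 215.0]
tcp_rot: [-0.0, 1.0, -0.023, 0.001]
contact_force: [-4.5, -0.3, 14.5]
width: 0.1
gripper_force: 7.5
```

Run:
```python
from h import *
e,f=grab('scene')
s=ctrl.read_state();print(s['t'],s['eef_pos'].round(1),s['contact_force'].round(1))
o=cv2.resize(np.ascontiguousarray(e[135:235,245:345]),None,fx=5,fy=5,interpolation=cv2.INTER_CUBIC)
cv2.imwrite('pics/n5.png',cv2.cvtColor(cv2.convertScaleAbs(o,alpha=1.3),cv2.COLOR_RGB2BGR))
```

```text
20.725 [573.2 213.6 215.1] [-4.1 -1.4 15.4]
```

View pics/n5.png

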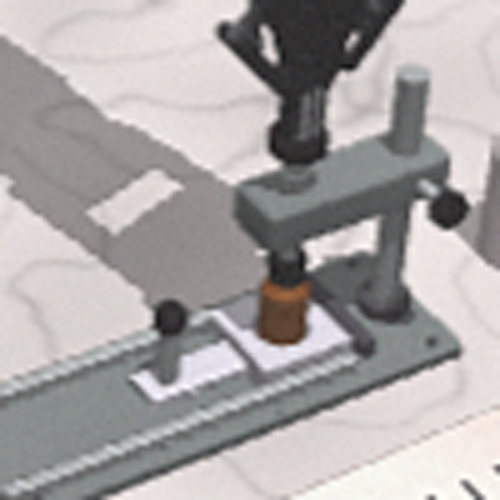

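The knob (300,145) is pressed down and the foot is on the stopper (288,262). The vial is upright, and TCP height and force (215 mm, about 15 N) both match 20 mm of travel. Handing in.

```bash
python3 -c "
from cell import ctrl
print(ctrl.finish_job())"
```

```text
the job is handed in; nothing more can be done
None
```

I handed the job in at about 21 s: the vial stands upright in the nest, the carriage is home against its stop, and the arm is holding the plunger down at about 20 mm of travel (about 15 N), with the foot on the stopper.

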